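Slide the steel bench block home into the corner stop

TASK

Get the engraver's place ready: push the bare steel bench block along the bench with the fingertips until it sits home in the corner stop, one long side flat against the dark steel rail and one end against the red end stop. Only slide it: do not grip it, straddle it with the fingers, tip it or lift it off the bench. Leave the black rubber block and everything else on the bench where it is.

Things in the scene. Friction and masses are not known exactly. Their poses are not given: they have to be found in the camera images.
- steel_block: loose bare steel bench block, a brick 50 (its x) x 70 (its y) x 25 mm high, about 0.7 kg; sliding it takes roughly 3 to 6 N. Origin: centre of its underside; z up. It starts within 0.35 rad of parallel to the corner stop (its x like the stop's x), in one of two places side by side, on the robot's side of the rail, 0.1 m or more to the right of the red stop.
- corner_stop: fixed L-shaped stop, 15 mm high. Origin: inside corner at bench level; x away from the robot, y to the left (turned up to 0.15 rad). Dark steel rail: inner face on x = 0, from y = 0 to -380 mm, 20 mm thick on the +x side. Red end stop: inner face on y = 0, from x = 0 to -70 mm, 20 mm thick on the +y side. A block that is home has its centre at x -25, y -35 mm, axes parallel to the stop's.
- rubber_block: loose black rubber block of the same size as the steel one (50 x 70 x 25 mm), light (0.1 kg), lying in the other of the two places, about 140 mm centre to centre from the steel block; not to be moved. Origin: centre of its underside.
- ring_cone: loose brass ring cone standing on a 60 mm foot, 90 mm tall; bystander. Origin: centre of its underside.
- oil_bottle: loose amber bottle, 44 mm across, 85 mm tall; bystander. Origin: centre of its underside.
- tin: loose round aluminium tin, 64 mm across, 35 mm high; bystander. Origin: centre of its underside.
- graver: loose graver lying down, wooden handle and steel blade along its x, 130 mm long; bystander.
- cup: loose white ceramic cup, 70 mm across, 60 mm high, beyond the rail; bystander. Origin: centre of its underside.
- shot_weight: loose steel cylinder weight, 40 mm across, 30 mm high, beyond the rail; bystander. Origin: centre of its underside.
Things that resemble listed ones, but are neither listed nor needed, are in the scene too. Leave any brown or turquoise look-alike of the steel_block alone.

How it is judged:
At the end, for the whole second after the job is handed in: The steel block lies flat and still on the bench, its long side within 4 mm of the rail and its end within 4 mm of the red stop, parallel to the stop within 0.05 rad (x of steel_block in the frame of corner_stop between -0.029 and -0.022 m and y of steel_block in the frame of corner_stop between -0.039 and -0.032 m and angle between the x axis of steel_block and the x axis of corner_stop, either way round below 0.05 rad and height (world z) of steel_block below 0.003 m and angle between steel_block's own z axis and vertical below 0.03 rad and linear speed of steel_block below 0.01 m/s); the robot touches nothing.
It fails at once if the steel block is lifted off the bench or tipped (height (world z) of steel_block above 0.006 m or angle between steel_block's own z axis and vertical above 0.12 rad).
It fails at once if the steel block is straddled or gripped between the fingers (x of the grasp point in the frame of steel_block between -0.015 and 0.015 m and y of the grasp point in the frame of steel_block between -0.024 and 0.024 m and z of the grasp point in the frame of steel_block below 0.036 m).
It fails at once if a bystander is moved by more than 12 mm (distance of any of rubber_block, ring_cone, oil_bottle, tin, graver, cup, shot_weight from where it was at the start of the episode above 0.012 m).
It also fails if it takes over 58 s, if anything falls off the work surface, if the arm or the gripper's body presses on something with over 40 N, if the wrist force passes 120 N, or if a joint passes its speed limit or range.

ROBOT

A 7-joint arm with a two-finger parallel gripper is mounted at the origin on the work surface. World frame = base frame: x ahead of the robot, y to its left, z up, the work surface at z = 0. Lengths are in m, angles in rad, forces in N, time in s.
With the tool pointing down it reaches from about 0.425 to 0.875 m from the base axis. Payload 4.7 kg.
Tool frame: the origin (TCP) lies at the centre of the arm's flange, where the gripper is bolted on; the fingertips stand 182 mm ahead of it and the grasp point (between the pads) lies ahead of it (ctrl.hold_point_z is the z of the grasp point in the tool frame, in m); z points along the fingers, y is the direction in which the jaws open and shut (so a half turn about z gives the same grasp; the last joint's range is limited). The gripper opens to 87 mm and grips with 3 to 60 N. Pads are 19 mm wide; open, the fingers measure 117 mm over their backs; the gripper's body (75 mm by 190 mm) begins 51 mm behind the grasp point.
Start: joints at [0.014, 0.321, -0.07, 1.45, 0.023, 1.371, -0.057], TCP at [0.65, -0, 0.405] pointing down, gripper open.
Joint ranges: [-2.86, 2.86], [-0.3, 2.09], [-1.38, 1.24], [0.06, 2.45], [-1.56, 4.7], [0.09, 2.05], [-2.69, 2.69]. Speed limits (rad/s): [2.57, 2.57, 3.14, 3.14, 3.14, 3.14, 3.14].

INTERFACE

Orientations are given as a rotation vector (axis times angle).
In Python, from bench import get_state, imaging, workorder, ctrl gives the robot as it stands.
- The arm moves only by the tool step_arm, never from a script. Its argument "increments" is a list of rows, each an object of numbers: "claw": the opening, from 0 (shut) to 1 (fully open); "tx", "ty", "tz": the shift along the tool's x, y, z in m; "spin": the turn about the tool's z in degrees. A call has 1 to 8 rows; each row is the pose to reach, as a shift and turn from the pose commanded when the call began, along the tool's axes at that moment; what a row does not reach only later rows make up. A row lasts 1/12 s, in which the tool goes at most 41.7 mm and 7.16 degrees, less where a joint would pass 70% of its speed; a pose out of reach is approached as far as the arm can. A call with a gripper value outside its range is refused whole. The fingers move at their own pace and stop on an object; "force" is the grip in N (left out, the last holds). Time passes only in rows, so rows that repeat a pose let the fingers close. It gives the time, the measured TCP pose, the force and the opening at its end, in the units of the state.
- get_state(): the state, without advancing time (a new reading comes with each control period).
- imaging.get_image(name): name is "scene" or "side" or "wrist"; returns the picture (480x640x3 uint8, blue, green, red); there is no depth.
- imaging.camera_params(name): a dict with "intrinsics" (3x3 intrinsics, pixels), "camera_from_world" (4x4, takes a point from world to camera coordinates). Camera axes: x right, y down, z forward; pixel columns grow to the right and rows downward; lengths in m; the calibration is good to about 2 mm. The wrist camera is an equidistant fisheye: a pixel r from the principal point sees the ray r / f radians off the axis. A picture is of the moment at which its call begins: read the wrist's pose just before it. camera_params takes no time and is no camera call; for the wrist camera it gives the pose at the moment of the call.
- workorder.close_job(): hands the job in, once; it reports no verdict.
The state is a dict: "time": time; "joint_positions": joint angles; "qd": joint speeds; "joint_torque": joint torques, N m; "position": TCP position; "tool_rot": TCP orientation; "ft_force": force on the tool from outside, world axes, zero at the start; "torque": the same for the moment, N m; "grip_width": opening from 0.0 (shut) to 1.0 (fully open).
Only numpy, scipy, OpenCV 4.12 (cv2) and the standard library are available. Lean on these libraries where they do the work, as an engineer would, in place of code of your own. Each camera call takes 0.05 s, during which the arm holds its last target. There are 200 camera calls.

## Working session

There is one attempt and no reset: what is moved stays moved. The work goes in short steps, Python scripts to look and compute and a tool call to move; the robot and the scene stay as the last step left them, time stands still between calls to the robot, and variables do not carry over. Pictures are saved under pics/ and viewed, on a budget of 10 in all, crops included, one or two more only if the job needs it, and the job is handed in when it is done.

Besides the shell and the picture viewer there is one more tool, called after "Call:" as name(argument=value, ...), one argument or row to a line, values as JSON. step_arm: Moves the arm, as the interface text tells. Its arguments: {"type":"object","properties":{"increments":{"type":"array"},"force":{"type":"number"}},"required":["increments"]}

```bash
ls; mkdir -p pics; python3 - <<'E'
from bench import get_state, imaging, ctrl
import cv2,numpy as np
s=get_state();print(s['time'],s['position'],s['tool_rot'],s['grip_width'],ctrl.hold_point_z)
for n in("scene","side"):
    cv2.imwrite(f"pics/{n}0.png",imaging.get_image(n));p=imaging.camera_params(n);print(n,np.round(p['intrinsics'],1).tolist(),np.round(p['camera_from_world'],3).tolist())
E
```

```text
pics
0.0 [ 6.49797588e-01 -5.17817735e-05  4.03665627e-01] [-2.22051867 -2.22062521  0.00226747] 0.9987597555324117 0.1635
scene [[571.5, 0.0, 321.7], [0.0, 571.5, 244.5], [0.0, 0.0, 1.0]] [[-0.852, 0.523, 0.0, 0.517], [0.425, 0.693, -0.583, -0.193], [-0.305, -0.497, -0.813, 1.446], [0.0, 0.0, 0.0, 1.0]]
side [[595.5, 0.0, 337.3], [0.0, 595.5, 247.9], [0.0, 0.0, 1.0]] [[0.845, -0.535, 0.019, -0.493], [-0.26, -0.441, -0.859, 0.171], [0.468, 0.721, -0.512, 1.131], [0.0, 0.0, 0.0, 1.0]]
```

View pics/scene0.png

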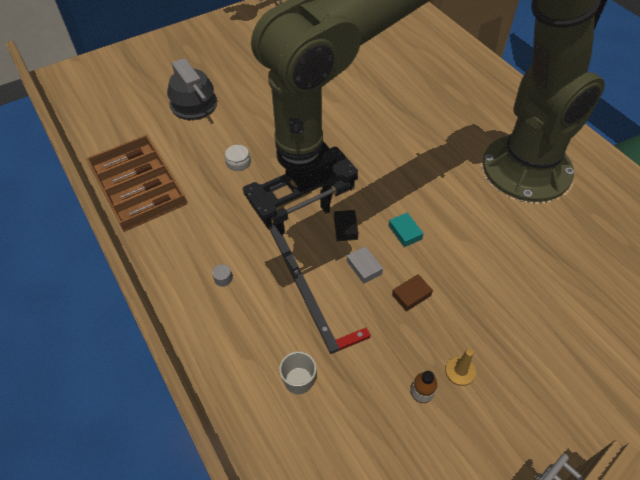

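View pics/side0.png

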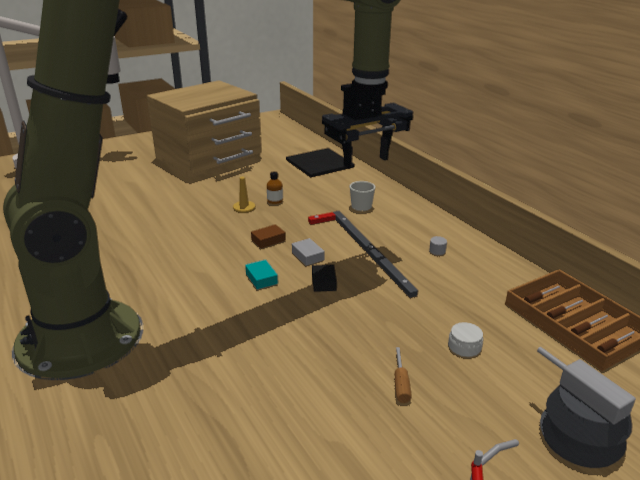

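The scene view shows these candidates for the steel block:
- Grey block at (365,264): bare steel, my choice.
- Black rubber at (346,225).
- Turquoise look-alike at (406,229).
- Brown look-alike at (412,292).

The rail runs from (275,230) to (333,347), and the red stop is at (350,339). Next is a close crop plus the wrist view.

```bash
cat > h.py <<'E'
import numpy as np,cv2
from bench import get_state, imaging, ctrl
def ray(n,uv,p=None):
    p=p or imaging.camera_params(n);K=np.array(p['intrinsics']);T=np.array(p['camera_from_world'])
    x,y=(uv[0]-K[0,2])/K[0,0],(uv[1]-K[1,2])/K[1,1]
    if n=='wrist':
        r=np.hypot(x,y);d=np.array([x/r*np.sin(r),y/r*np.sin(r),np.cos(r)]) if r>1e-9 else np.array([0,0,1.])
    else: d=np.array([x,y,1.])
    return -T[:3,:3].T@T[:3,3],T[:3,:3].T@d
def w(n,uv,z,p=None):
    o,d=ray(n,uv,p);return (o+d*(z-o[2])/d[2])[:2]
def topdown(n,im,p,x0,x1,y0,y1,z,s=2000):
    """ortho picture of plane z: rows = x from x1 down, cols = y from y1 down, s px/m"""
    H,W=int((x1-x0)*s),int((y1-y0)*s)
    X,Y=np.meshgrid(x1-np.arange(H)/s,y1-np.arange(W)/s,indexing='ij')
    K=np.array(p['intrinsics']);T=np.array(p['camera_from_world'])
    c=np.stack([X,Y,np.full_like(X,z)],-1)@T[:3,:3].T+T[:3,3]
    if n=='wrist':
        rr=np.hypot(c[...,0],c[...,1]);k=np.arctan2(rr,c[...,2])/rr
    else: k=1/c[...,2]
    return cv2.remap(im,(c[...,0]*k*K[0,0]+K[0,2]).astype(np.float32),(c[...,1]*k*K[1,1]+K[1,2]).astype(np.float32),cv2.INTER_LINEAR)
E
python3 - <<'E'
from h import *
im=cv2.imread('pics/scene0.png')
cv2.imwrite('pics/crop.png',cv2.resize(im[205:355,270:470],None,fx=4,fy=4,interpolation=cv2.INTER_CUBIC))
p=imaging.camera_params('wrist');w0=imaging.get_image('wrist');cv2.imwrite('pics/w0.png',w0);print(np.round(p['camera_from_world'],3).tolist(),p['intrinsics'])
for n,uv in dict(steel=(365,262),rub=(346,222),teal=(406,226),brown=(412,289)).items(): print(n,w('scene',uv,.025).round(3))
for n,uv in dict(corner=(333,348),railend=(275,228),red=(367,331)).items(): print(n,w('scene',uv,.015).round(3))
E
```

```text
[[1.0, -0.0, -0.002, -0.649], [0.0, -0.963, 0.269, -0.033], [-0.002, -0.269, -0.963, 0.39], [0.0, 0.0, 0.0, 1.0]] [[371.64829954   0.         319.84867349]
 [  0.         371.64829954 240.05990739]
 [  0.           0.           1.        ]]
steel [0.518 0.038]
rub [ 0.493 -0.077]
teal [0.383 0.004]
brown [0.472 0.147]
corner [0.684 0.17 ]
railend [ 0.638 -0.154]
red [0.605 0.174]
```

View pics/crop.png

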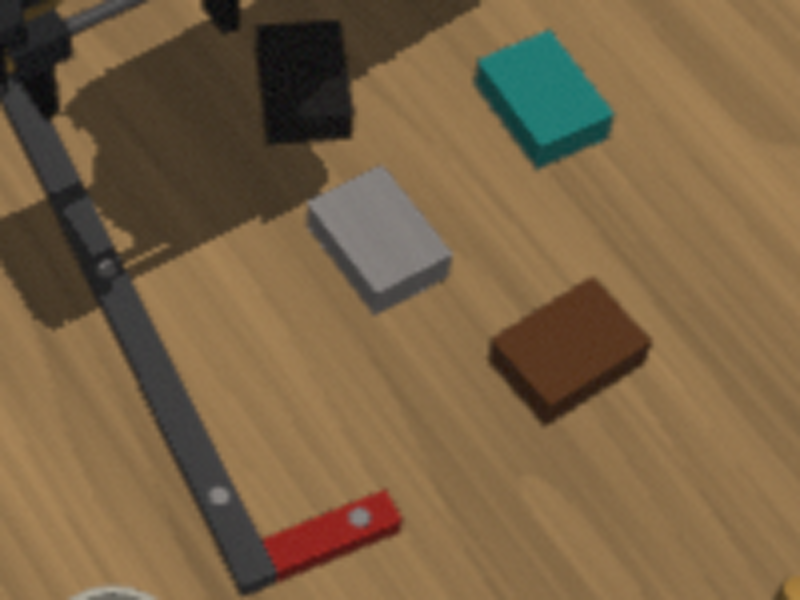

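View pics/w0.png

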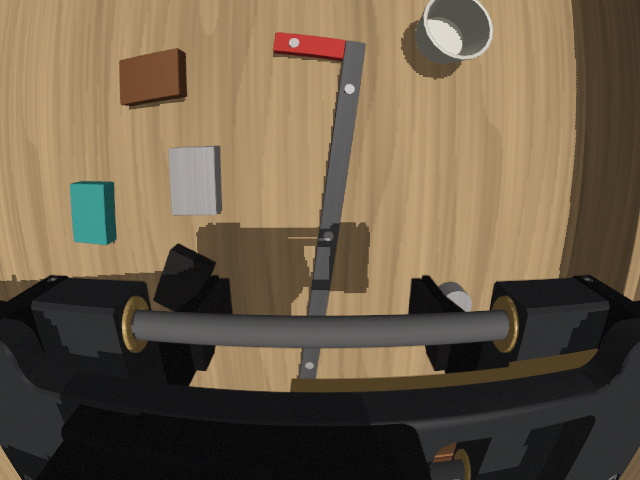

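The crop confirms it: the block at crop (380,230) is bare grey metal, distinct from the black, turquoise and brown ones. The wrist view shows the same block at (195,181) and the inside corner at about (344,58).

```bash
python3 - <<'E'
from h import *
from scipy.spatial.transform import Rotation as R
s=get_state();print(R.from_rotvec(s['tool_rot']).as_matrix().round(3).tolist())
c=lambda q:(q[0]/4+270-.4,q[1]/4+205-.4)
def rep(n,S,rail,red):
    S=np.array([w(n,q,.025) for q in S]);(_,sz,_)=r=cv2.minAreaRect((S*1e3).astype(np.float32))
    print(n,'block',S.mean(0).round(4),S.round(3).tolist())
    e=S[1]-S[0] if n=='x' else None
    a,b=[w(n,q,.015) for q in rail];d,f=[w(n,q,.015) for q in red]
    v=b-a;u=f-d;t=np.linalg.solve(np.c_[v,-u],d-a)
    print('corner',(a+t[0]*v).round(4),'rail ang(y axis)',np.degrees(np.arctan2(-v[0],v[1])).round(2),'red',np.degrees(np.arctan2(u[1],u[0])).round(2))
    print('sides',[ (np.linalg.norm(S[i]-S[i-1]).round(3), np.degrees(np.arctan2(*(S[i]-S[i-1])[::-1])).round(1)) for i in range(4)])
rep('scene',[c(q) for q in[(380,168),(450,255),(378,292),(308,205)]],[c((120,275)),c((266,545))],[c((388,490)),c((270,543))])
rep('wrist',[(170,147),(219,147),(221,213),(172,215)],[(316,290),(344,58)],[(275,52),(343,58)])
E
```

```text
[[-0.0, 1.0, -0.001], [1.0, 0.0, -0.0], [-0.0, -0.001, -1.0]]
scene block [0.5193 0.0365] [[0.496, 0.003], [0.496, 0.071], [0.542, 0.07], [0.543, 0.003]]
corner [0.6704 0.1601] rail ang(y axis) -6.01 red -5.46
sides [(np.float64(0.048), np.float64(-180.0)), (np.float64(0.068), np.float64(89.9)), (np.float64(0.047), np.float64(-0.9)), (np.float64(0.067), np.float64(-89.0))]
wrist block [0.5238 0.0351] [[0.498, 0.071], [0.551, 0.068], [0.55, 0.002], [0.496, 0.0]]
corner [0.6731 0.155 ] rail ang(y axis) -6.59 red -5.99
sides [(np.float64(0.07), np.float64(87.9)), (np.float64(0.053), np.float64(-3.2)), (np.float64(0.066), np.float64(-90.8)), (np.float64(0.054), np.float64(-178.7))]
```

The wrist and scene measurements agree to about 5 mm:
- **Block:** centre at about (0.521, 0.036), yaw about -1°.
- **Stop:** corner at about (0.672, 0.158), yaw -6.2°.
- **Block in the stop frame:** about (-137, -138) mm, so it needs about +112 mm in x and +103 mm in y.

First I'll push it to the rail with two slightly parted fingertips flat on the long side.

Call:
step_arm(
  increments=[
    {"claw":0.3,"tx":0.01,"ty":-0.03,"tz":0.02,"spin":7},
    {"claw":0.3,"tx":0.02,"ty":-0.06,"tz":0.04,"spin":14},
    {"claw":0.3,"tx":0.03,"ty":-0.09,"tz":0.06,"spin":21},
    {"claw":0.3,"tx":0.04,"ty":-0.12,"tz":0.08,"spin":28},
    {"claw":0.3,"tx":0.04,"ty":-0.15,"tz":0.09,"spin":35},
    {"claw":0.3,"tx":0.04,"ty":-0.18,"tz":0.1,"spin":42},
    {"claw":0.3,"tx":0.04,"ty":-0.188,"tz":0.1,"spin":49},
    {"claw":0.3,"tx":0.04,"ty":-0.188,"tz":0.1,"spin":56},
  ],
)

```text
time: 0.82
position: [0.4591, 0.04, 0.3035]
tool_rot: [-3.006, -0.91, 0.005]
ft_force: [1.2, -1.3, 0.1]
grip_width: 0.478
```

Call:
step_arm(
  increments=[
    {"claw":0.3,"spin":7},
    {"claw":0.3,"spin":14},
    {"claw":0.3,"spin":21},
    {"claw":0.3,"spin":28},
    {"claw":0.3,"spin":35},
    {"claw":0.3,"spin":40},
    {"claw":0.3,"spin":40},
    {"claw":0.3,"spin":40},
  ],
)

```text
invalid input at $.increments[0]: expected keys claw, tx, ty, tz, spin
```

```bash
python3 - <<'E'
from h import *
from scipy.spatial.transform import Rotation as R
p=imaging.camera_params('wrist');im=imaging.get_image('wrist');s=get_state()
print(s['time'],s['position'],s['grip_width'],s['ft_force'],R.from_rotvec(s['tool_rot']).as_matrix().round(3).tolist())
cv2.imwrite('pics/w1.png',im)
E
```

```text
0.8667 [0.46055156 0.0399894  0.30429135] 0.43696130173315695 [ 0.62030228 -0.48545623  0.46686517] [[0.835, 0.55, -0.001], [0.55, -0.835, -0.0], [-0.001, -0.0, -1.0]]
```

View pics/w1.png

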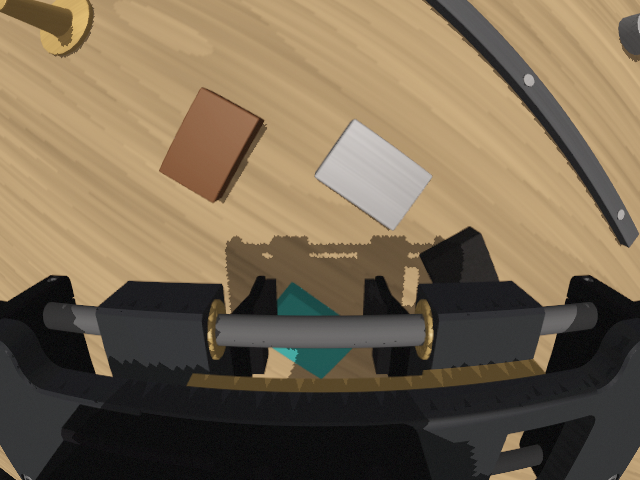

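Grey block at (373,175), with the turquoise one at (312,330) behind the fingers. I'll check clearance to it and finish the spin.

Call:
step_arm(
  increments=[
    {"claw":0.3,"tx":0,"ty":0,"tz":0,"spin":7},
    {"claw":0.3,"tx":0,"ty":0,"tz":0,"spin":14},
    {"claw":0.3,"tx":0,"ty":0,"tz":0,"spin":21},
    {"claw":0.3,"tx":0,"ty":0,"tz":0,"spin":28},
    {"claw":0.3,"tx":0,"ty":0,"tz":0,"spin":35},
    {"claw":0.3,"tx":0,"ty":0,"tz":0,"spin":40},
    {"claw":0.3,"tx":0,"ty":0,"tz":0,"spin":40},
  ],
)

```text
time: 1.45
position: [0.4623, 0.0399, 0.3047]
tool_rot: [3.137, -0.164, 0.0]
ft_force: [-0.5, -0.1, 0.4]
grip_width: 0.304
```

```bash
python3 - <<'E'
from h import *
from scipy.spatial.transform import Rotation as R
s=get_state()
print(s['time'],s['position'],s['grip_width'],s['ft_force'],R.from_rotvec(s['tool_rot']).as_matrix().round(3).tolist())
# fixed wrist-cam-in-tool transform -> pose for w1
T=np.eye(4);T[:3,:3]=R.from_rotvec(s['tool_rot']).as_matrix();T[:3,3]=s['position']
p=imaging.camera_params('wrist');C=np.array(p['camera_from_world'])@T
T1=np.eye(4);T1[:3,:3]=[[.835,.55,-.001],[.55,-.835,0],[-.001,0,-1]];T1[:3,3]=[.4606,.04,.3043]
p1=dict(p,camera_from_world=C@np.linalg.inv(T1))
print('steel',[w('wrist',q,.025,p1).round(3).tolist() for q in[(355,121),(432,177),(392,229),(315,176)]])
print('teal',[w('wrist',q,.025,p1).round(3).tolist() for q in[(292,283),(350,328),(322,378)]])
print('rub',[w('wrist',q,.025,p1).round(3).tolist() for q in[(421,253),(476,227)]])
E
```

```text
1.45 [0.46226444 0.0399129  0.30474048] 0.3042031346170251 [-0.4519209  -0.06264031  0.36230832] [[0.995, -0.104, 0.0], [-0.104, -0.995, -0.0], [0.0, 0.0, -1.0]]
steel [[0.546, 0.067], [0.545, -0.0], [0.498, 0.002], [0.499, 0.069]]
teal [[0.422, 0.04], [0.414, -0.019], [0.361, -0.028]]
rub [[0.495, -0.028], [0.536, -0.053]]
```

Block confirmed at (0.522, 0.035), with the turquoise block's front edge at x ≤ 0.422, so there's room. Descend.

Call:
step_arm(
  increments=[
    {"claw":0.3,"tx":0,"ty":0,"tz":0.035,"spin":0.2},
    {"claw":0.3,"tx":0,"ty":0,"tz":0.07,"spin":0.2},
    {"claw":0.3,"tx":0,"ty":0,"tz":0.1,"spin":0.2},
    {"claw":0.3,"tx":0,"ty":0,"tz":0.115,"spin":0.2},
    {"claw":0.3,"tx":0,"ty":0,"tz":0.115,"spin":0.2},
    {"claw":0.3,"tx":0.008,"ty":0,"tz":0.115,"spin":0.2},
    {"claw":0.3,"tx":0.014,"ty":0,"tz":0.115,"spin":0.2},
    {"claw":0.3,"tx":0.02,"ty":0,"tz":0.115,"spin":0.2},
  ],
)

```text
time: 2.12
position: [0.4834, 0.0381, 0.1914]
tool_rot: [-3.136, 0.168, -0.003]
ft_force: [-4.9, 1.8, 4.6]
grip_width: 0.298
```

Call:
step_arm(
  increments=[
    {"claw":0.3,"tx":0.004,"ty":0,"tz":0,"spin":0},
    {"claw":0.3,"tx":0.008,"ty":0,"tz":0,"spin":0},
    {"claw":0.3,"tx":0.012,"ty":0,"tz":0,"spin":0},
    {"claw":0.3,"tx":0.017,"ty":0,"tz":0,"spin":0},
    {"claw":0.3,"tx":0.022,"ty":0,"tz":0,"spin":0},
    {"claw":0.3,"tx":0.027,"ty":0,"tz":0,"spin":0},
    {"claw":0.3,"tx":0.032,"ty":0,"tz":0,"spin":0},
    {"claw":0.3,"tx":0.037,"ty":0,"tz":0,"spin":0},
  ],
)

```text
time: 2.78
position: [0.5177, 0.0343, 0.1905]
tool_rot: [3.137, -0.168, -0.008]
ft_force: [-8.4, 1.1, 7.1]
grip_width: 0.298
```

Call:
step_arm(
  increments=[
    {"claw":0.3,"tx":0.005,"ty":0,"tz":0,"spin":0},
    {"claw":0.3,"tx":0.01,"ty":0,"tz":0,"spin":0},
    {"claw":0.3,"tx":0.015,"ty":0,"tz":0,"spin":0},
    {"claw":0.3,"tx":0.02,"ty":0,"tz":0,"spin":0},
    {"claw":0.3,"tx":0.025,"ty":0,"tz":0,"spin":0},
    {"claw":0.3,"tx":0.03,"ty":0,"tz":0,"spin":0},
    {"claw":0.3,"tx":0.035,"ty":0,"tz":0,"spin":0},
    {"claw":0.3,"tx":0.04,"ty":0,"tz":0,"spin":0},
  ],
)

```text
time: 3.45
position: [0.5576, 0.0299, 0.1905]
tool_rot: [3.137, -0.168, -0.008]
ft_force: [-7.9, 0.4, 5.8]
grip_width: 0.302
```

Call:
step_arm(
  increments=[
    {"claw":0.3,"tx":0.004,"ty":0,"tz":0,"spin":0},
    {"claw":0.3,"tx":0.008,"ty":0,"tz":0,"spin":0},
    {"claw":0.3,"tx":0.012,"ty":0,"tz":0,"spin":0},
    {"claw":0.3,"tx":0.016,"ty":0,"tz":0,"spin":0},
    {"claw":0.3,"tx":0.02,"ty":0,"tz":0,"spin":0},
    {"claw":0.3,"tx":0.023,"ty":0,"tz":0,"spin":0},
    {"claw":0.3,"tx":0.025,"ty":0,"tz":0,"spin":0},
    {"claw":0.3,"tx":0.025,"ty":0,"tz":0,"spin":0},
  ],
)

```text
time: 4.12
position: [0.583, 0.0271, 0.1905]
tool_rot: [-3.137, 0.169, 0.005]
ft_force: [-6.3, 1.1, 2.9]
grip_width: 0.297
```

```bash
python3 - <<'E'
from h import *
p=imaging.camera_params('wrist');im=imaging.get_image('wrist');s=get_state()
print(s['time'],s['position'],s['ft_force'])
cv2.imwrite('pics/w2.png',im)
E
```

```text
4.1667 [0.58293149 0.02708038 0.19052884] [-5.97507884  0.06670549  3.60137712]
```

View pics/w2.png

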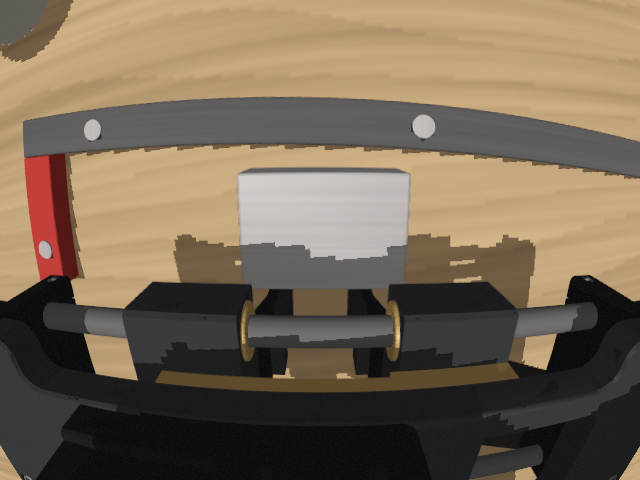

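Block is flat on the fingers, with its far edge at row 175 and the rail's inner edge at row 147. I'll work out the gap.

```bash
python3 - <<'E'
from h import *
F=[w('wrist',q,.025) for q in[(240,175),(408,175)]]
Rr=[w('wrist',q,.015) for q in[(110,152),(240,146.5),(325,145),(408,147.5),(560,163)]]
n=np.polyfit([r[1] for r in Rr],[r[0] for r in Rr],1)
print('block edge',np.round(F,4),'rail',np.round(Rr,4),'rail slope deg',np.degrees(np.arctan(n[0])),'gap',[(np.polyval(n,f[1])-f[0]).round(4) for f in F], 'edge slope',np.degrees(np.arctan2(F[0][0]-F[1][0],F[0][1]-F[1][1])))
d=[w('wrist',q,.015) for q in[(63,152),(73,276)]];print('red inner',np.round(d,4),'block left',w('wrist',(240,230),.025))
E
```

```text
block edge [[ 0.6458  0.052 ]
 [ 0.6387 -0.0143]] rail [[ 0.6653  0.1155]
 [ 0.657   0.0526]
 [ 0.6532  0.0172]
 [ 0.6491 -0.0174]
 [ 0.6388 -0.0952]] rail slope deg 7.0914572272880045 gap [np.float64(0.0116), np.float64(0.0104)] edge slope 6.0898464844088505
red inner [[0.6712 0.1443]
 [0.6073 0.1559]] block left [0.62350154 0.05539881]
```

Call:
step_arm(
  increments=[
    {"claw":0.3,"tx":0.002,"ty":0,"tz":0,"spin":0.4},
    {"claw":0.3,"tx":0.004,"ty":0,"tz":0,"spin":0.4},
    {"claw":0.3,"tx":0.006,"ty":0,"tz":0,"spin":0.4},
    {"claw":0.3,"tx":0.008,"ty":0,"tz":0,"spin":0.4},
    {"claw":0.3,"tx":0.009,"ty":0,"tz":0,"spin":0.4},
    {"claw":0.3,"tx":0.01,"ty":0,"tz":0,"spin":0.4},
    {"claw":0.3,"tx":0.011,"ty":0,"tz":0,"spin":0.4},
    {"claw":0.3,"tx":0.012,"ty":0,"tz":0,"spin":0.4},
  ],
)

```text
time: 4.83
position: [0.5936, 0.0261, 0.1905]
tool_rot: [-3.136, 0.179, 0.012]
ft_force: [-13.0, 1.5, 9.1]
grip_width: 0.302
```

Force is up to 13 N, so it is touching. I'll nudge it a little further.

Call:
step_arm(
  increments=[
    {"claw":0.3,"tx":0.001,"ty":0,"tz":0,"spin":0},
    {"claw":0.3,"tx":0.0015,"ty":0,"tz":0,"spin":0},
    {"claw":0.3,"tx":0.002,"ty":0,"tz":0,"spin":0},
    {"claw":0.3,"tx":0.002,"ty":0,"tz":0,"spin":0},
  ],
)

```text
time: 5.17
position: [0.5943, 0.0261, 0.1905]
tool_rot: [3.136, -0.179, -0.018]
ft_force: [-15.5, 1.1, 12.8]
grip_width: 0.304
```

Seated on the rail. Now back off, lift, turn 90° and move to the block's right-hand end.

Call:
step_arm(
  increments=[
    {"claw":0.3,"tx":-0.012,"ty":0,"tz":0,"spin":0},
    {"claw":0.3,"tx":-0.025,"ty":0,"tz":0,"spin":0},
    {"claw":0.3,"tx":-0.025,"ty":0,"tz":-0.035,"spin":0},
    {"claw":0.3,"tx":-0.025,"ty":0.01,"tz":-0.06,"spin":0},
    {"claw":0.08,"tx":-0.01,"ty":0.03,"tz":-0.08,"spin":-7},
    {"claw":0.08,"tx":0.01,"ty":0.05,"tz":-0.08,"spin":-14},
    {"claw":0.08,"tx":0.02,"ty":0.07,"tz":-0.08,"spin":-21},
    {"claw":0.08,"tx":0.026,"ty":0.072,"tz":-0.08,"spin":-28},
  ],
)

```text
time: 5.83
position: [0.6165, -0.055, 0.2723]
tool_rot: [3.082, 0.583, 0.007]
ft_force: [-0.8, -1.7, 0.1]
grip_width: 0.113
```

Call:
step_arm(
  increments=[
    {"claw":0.08,"tx":0,"ty":0,"tz":0,"spin":-7},
    {"claw":0.08,"tx":0,"ty":0,"tz":0,"spin":-14},
    {"claw":0.08,"tx":0,"ty":0,"tz":0,"spin":-21},
    {"claw":0.08,"tx":0,"ty":0,"tz":0,"spin":-28},
    {"claw":0.08,"tx":0,"ty":0,"tz":0,"spin":-35},
    {"claw":0.08,"tx":0,"ty":0,"tz":0,"spin":-42},
    {"claw":0.08,"tx":0,"ty":0,"tz":0,"spin":-49},
    {"claw":0.08,"tx":0,"ty":0,"tz":0,"spin":-56},
  ],
)

```text
time: 6.5
position: [0.6157, -0.0496, 0.2713]
tool_rot: [2.444, 1.971, 0.003]
ft_force: [-0.5, -0.1, 0.1]
grip_width: 0.077
```

Call:
step_arm(
  increments=[
    {"claw":0.08,"tx":0,"ty":0,"tz":0,"spin":-6},
    {"claw":0.08,"tx":0,"ty":0,"tz":0,"spin":-6},
    {"claw":0.08,"tx":0,"ty":0,"tz":0,"spin":-6},
  ],
)

```text
time: 6.75
position: [0.6154, -0.0496, 0.2709]
tool_rot: [2.348, 2.085, 0.002]
ft_force: [-0.1, -0.3, -0.0]
grip_width: 0.08
```

```bash
python3 - <<'E'
from h import *
from scipy.spatial.transform import Rotation as R
p=imaging.camera_params('wrist');im=imaging.get_image('wrist');s=get_state()
print(s['time'],s['position'],s['grip_width'],R.from_rotvec(s['tool_rot']).as_matrix().round(3).tolist())
cv2.imwrite('pics/w3.png',im)
E
```

```text
6.8 [ 0.61531883 -0.04953011  0.27064752] 0.07747774432461876 [[0.118, 0.993, 0.002], [0.993, -0.118, -0.0], [-0.0, 0.002, -1.0]]
```

View pics/w3.png

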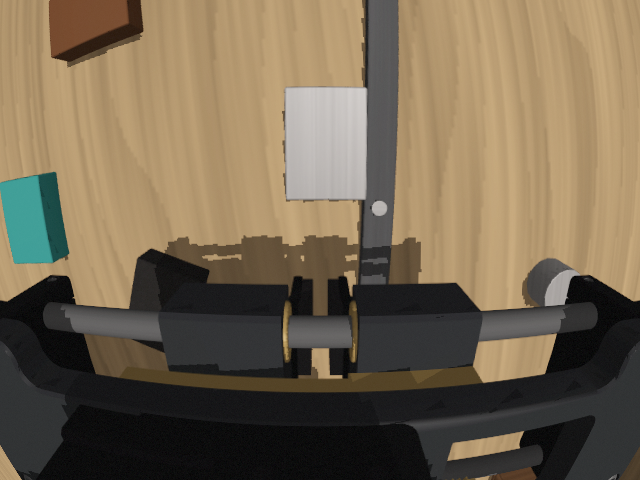

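Block lies flat on the rail, spanning (285–366, 87–199), with the fingers lined up behind its end.

```bash
python3 - <<'E'
from h import *
from scipy.spatial.transform import Rotation as R
s=get_state();M=R.from_rotvec(s['tool_rot']).as_matrix()
B=np.array([w('wrist',q,.025) for q in[(286,87),(366,88),(366,199),(286,199)]]);print(B.round(4),B.mean(0))
print('tool xy of corners',((B-s['position'][:2])@M[:2,:2]).round(4))
Q=[w('wrist',q,.015) for q in[(366,10),(361,225)]];d=Q[0]-Q[1];print('rail',np.round(Q,4),np.degrees(np.arctan2(d[0],d[1])))
E
```

```text
[[ 0.6084  0.0575]
 [ 0.6558  0.0515]
 [ 0.6486 -0.0163]
 [ 0.5997 -0.0105]] [0.62815938 0.02053077]
tool xy of corners [[ 0.1055 -0.0195]
 [ 0.1051  0.0283]
 [ 0.0369  0.0291]
 [ 0.0369 -0.0201]]
rail [[ 0.6639  0.1052]
 [ 0.6449 -0.0348]] 7.762985380583315
```

Call:
step_arm(
  increments=[
    {"claw":0.08,"tx":0,"ty":0.003,"tz":0.03,"spin":0},
    {"claw":0.08,"tx":0,"ty":0.003,"tz":0.06,"spin":0},
    {"claw":0.08,"tx":0,"ty":0.003,"tz":0.08,"spin":0},
    {"claw":0.08,"tx":0,"ty":0.003,"tz":0.08,"spin":0},
    {"claw":0.08,"tx":0.01,"ty":0.003,"tz":0.08,"spin":0},
    {"claw":0.08,"tx":0.018,"ty":0.003,"tz":0.08,"spin":0},
    {"claw":0.08,"tx":0.024,"ty":0.003,"tz":0.08,"spin":0},
    {"claw":0.08,"tx":0.03,"ty":0.003,"tz":0.08,"spin":0},
  ],
)

```text
time: 7.47
position: [0.6222, -0.0202, 0.192]
tool_rot: [2.342, 2.087, 0.0]
ft_force: [-0.8, -8.3, 3.3]
grip_width: 0.079
```

Call:
step_arm(
  increments=[
    {"claw":0.08,"tx":0.005,"ty":0,"tz":0,"spin":0},
    {"claw":0.08,"tx":0.01,"ty":0,"tz":0,"spin":0},
    {"claw":0.08,"tx":0.015,"ty":0,"tz":0,"spin":0},
    {"claw":0.08,"tx":0.02,"ty":0,"tz":0,"spin":0},
    {"claw":0.08,"tx":0.025,"ty":0,"tz":0,"spin":0},
    {"claw":0.08,"tx":0.03,"ty":0,"tz":0,"spin":0},
    {"claw":0.08,"tx":0.035,"ty":0,"tz":0,"spin":0},
    {"claw":0.08,"tx":0.04,"ty":0,"tz":0,"spin":0},
  ],
)

```text
time: 8.13
position: [0.6268, 0.0176, 0.1921]
tool_rot: [2.344, 2.084, -0.001]
ft_force: [-0.8, -6.8, 2.1]
grip_width: 0.083
```

Call:
step_arm(
  increments=[
    {"claw":0.08,"tx":0.005,"ty":0,"tz":0,"spin":0},
    {"claw":0.08,"tx":0.01,"ty":0,"tz":0,"spin":0},
    {"claw":0.08,"tx":0.015,"ty":0,"tz":0,"spin":0},
    {"claw":0.08,"tx":0.02,"ty":0,"tz":0,"spin":0},
    {"claw":0.08,"tx":0.025,"ty":0,"tz":0,"spin":0},
    {"claw":0.08,"tx":0.03,"ty":0,"tz":0,"spin":0},
    {"claw":0.08,"tx":0.034,"ty":0,"tz":0,"spin":0},
    {"claw":0.08,"tx":0.038,"ty":0,"tz":0,"spin":0},
  ],
)

```text
time: 8.8
position: [0.6312, 0.0553, 0.1921]
tool_rot: [2.344, 2.084, -0.001]
ft_force: [0.5, -7.4, 4.0]
grip_width: 0.081
```

```bash
python3 - <<'E'
from h import *
p=imaging.camera_params('wrist');im=imaging.get_image('wrist');s=get_state()
print(s['time'],s['position'],s['ft_force'])
cv2.imwrite('pics/w4.png',im)
E
```

```text
8.85 [0.63122171 0.05658301 0.19207328] [-0.42243229 -5.31979559  3.77150109]
```

View pics/w4.png

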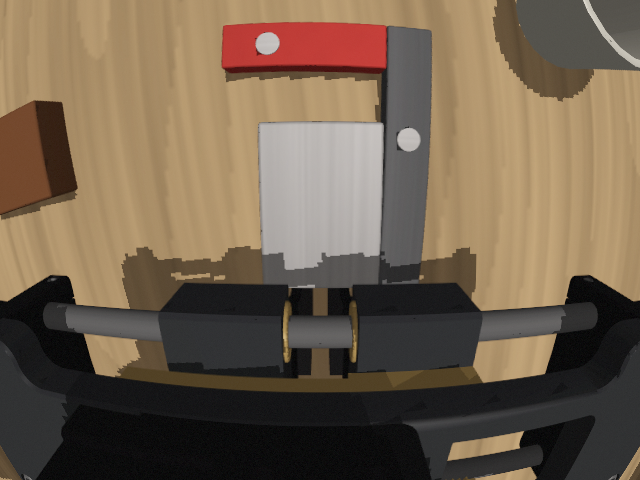

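Block is still flat along the rail, its far edge at row 122. The red face's inner top edge is at about row 68.

```bash
python3 - <<'E'
from h import *
a=[w('wrist',q,.025) for q in[(260,123),(383,123)]];b=[w('wrist',q,.015) for q in[(240,67),(385,67)]]
f=np.polyfit([q[0] for q in b],[q[1] for q in b],1)
print(np.round(a,4),np.round(b,4),'red deg',np.degrees(np.arctan(f[0])),'gap',[(np.polyval(f,q[0])-q[1]).round(4) for q in a])
print('rail gap top edge',w('wrist',(383,200),.025),w('wrist',(384.5,100),.015),w('wrist',(380,280),.015))
E
```

```text
[[0.6182 0.1384]
 [0.666  0.1328]] [[0.6111 0.1644]
 [0.6713 0.157 ]] red deg -7.00121553481978 gap [np.float64(0.0252), np.float64(0.0248)]
rail gap top edge [0.66309615 0.10206976] [0.66945354 0.14275662] [0.66069842 0.06350922]
```

Call:
step_arm(
  increments=[
    {"claw":0.08,"tx":0.004,"ty":0,"tz":0,"spin":0},
    {"claw":0.08,"tx":0.008,"ty":0,"tz":0,"spin":0},
    {"claw":0.08,"tx":0.012,"ty":0,"tz":0,"spin":0},
    {"claw":0.08,"tx":0.015,"ty":0,"tz":0,"spin":0},
    {"claw":0.08,"tx":0.018,"ty":0,"tz":0,"spin":0},
    {"claw":0.08,"tx":0.02,"ty":0,"tz":0,"spin":0},
    {"claw":0.08,"tx":0.022,"ty":0,"tz":0,"spin":0},
    {"claw":0.08,"tx":0.022,"ty":0,"tz":0,"spin":0},
  ],
)

```text
time: 9.52
position: [0.6338, 0.0776, 0.1921]
tool_rot: [2.343, 2.085, -0.0]
ft_force: [-1.2, -6.6, 3.9]
grip_width: 0.078
```

Call:
step_arm(
  increments=[
    {"claw":0.08,"tx":0.001,"ty":0,"tz":0,"spin":0},
    {"claw":0.08,"tx":0.002,"ty":0,"tz":0,"spin":0},
    {"claw":0.08,"tx":0.003,"ty":0,"tz":0,"spin":0},
    {"claw":0.08,"tx":0.004,"ty":0,"tz":0,"spin":0},
  ],
)

```text
time: 9.85
position: [0.6341, 0.0793, 0.1921]
tool_rot: [2.344, 2.082, -0.005]
ft_force: [-3.0, -11.3, 5.2]
grip_width: 0.082
```

Call:
step_arm(
  increments=[
    {"claw":0.08,"tx":0.001,"ty":0,"tz":0,"spin":0},
    {"claw":0.08,"tx":0.002,"ty":0,"tz":0,"spin":0},
    {"claw":0.08,"tx":0.002,"ty":0,"tz":0,"spin":0},
    {"claw":0.08,"tx":0.002,"ty":0,"tz":0,"spin":0},
  ],
)

```text
time: 10.18
position: [0.6343, 0.0797, 0.1921]
tool_rot: [2.344, 2.08, -0.008]
ft_force: [-3.4, -12.7, 7.2]
grip_width: 0.079
```

It has stalled at the red stop with 13 N. Back off, lift and check.

Call:
step_arm(
  increments=[
    {"claw":0.08,"tx":-0.008,"ty":0,"tz":0,"spin":0},
    {"claw":0.08,"tx":-0.02,"ty":0,"tz":0,"spin":0},
    {"claw":0.08,"tx":-0.03,"ty":0,"tz":0,"spin":0},
    {"claw":0.08,"tx":-0.03,"ty":0,"tz":-0.03,"spin":0},
    {"claw":0.08,"tx":-0.03,"ty":0,"tz":-0.07,"spin":0},
    {"claw":0.08,"tx":-0.03,"ty":0,"tz":-0.1,"spin":0},
    {"claw":0.08,"tx":-0.03,"ty":0,"tz":-0.1,"spin":0},
    {"claw":0.08,"tx":-0.03,"ty":0,"tz":-0.1,"spin":0},
  ],
)

```text
time: 10.85
position: [0.6307, 0.056, 0.2928]
tool_rot: [2.343, 2.088, 0.008]
ft_force: [0.2, -0.3, -0.3]
grip_width: 0.083
```

```bash
python3 - <<'E'
from h import *
p=imaging.camera_params('wrist');im=imaging.get_image('wrist');s=get_state()
print(s['time'],s['position'],s['ft_force'])
t=topdown('wrist',im,p,.57,.71,.03,.20,.02,4000)
sc=imaging.get_image('scene')
a=cv2.resize(sc[200:380,260:460],(600,540),interpolation=cv2.INTER_CUBIC)
cv2.imwrite('pics/w5.png',t);cv2.imwrite('pics/s5.png',a);print(t.shape)
E
```

```text
10.9 [0.62989967 0.05585701 0.29051254] [-0.25544316 -0.45471845  0.63028226]
(560, 680, 3)
```

View pics/w5.png

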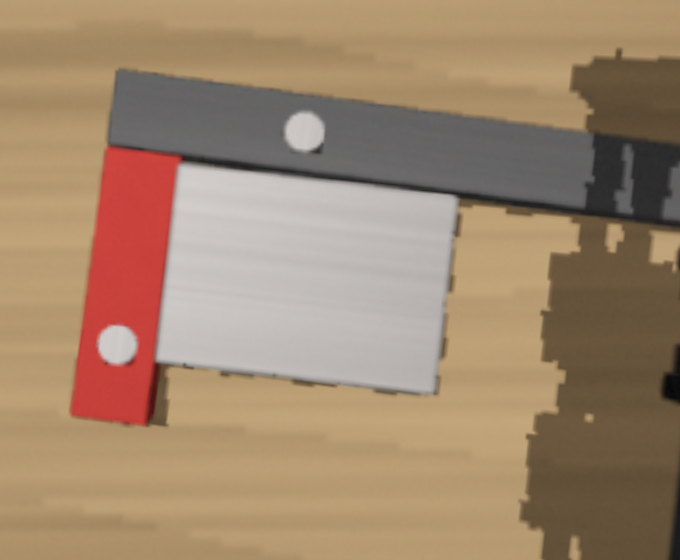

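View pics/s5.png

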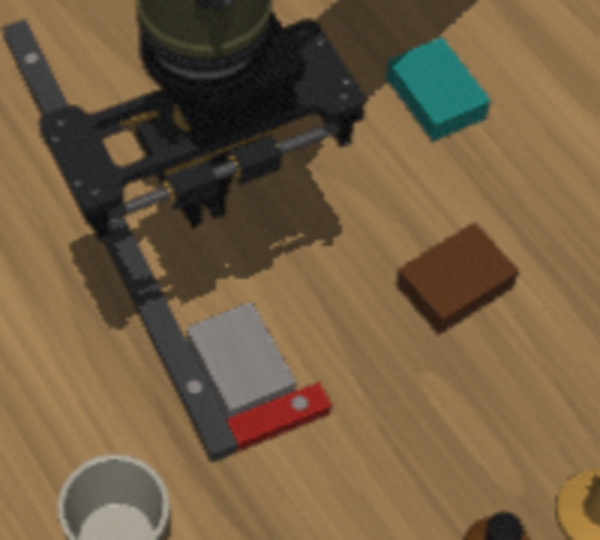

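The block is tight to the red stop. Along the rail a thin dark sliver remains, 1–3 mm, which is close to the 4 mm limit. There's plenty of time, so I'll give it one more gentle push towards the rail, after checking clearance to the bottle and cone.

```bash
python3 - <<'E'
from h import *
print('bottle',w('scene',(424,393),0),'cone',w('scene',(461,372),0))
print('block top', [w('scene',(260+q[0]/3,200+q[1]/3),.025).round(4).tolist() for q in[(248,303),(295,386),(232,410),(187,328)]])
E
```

```text
bottle [0.58097934 0.33596875] cone [0.49252434 0.3398784 ]
block top [[0.6127, 0.0943], [0.6205, 0.1649], [0.6662, 0.1577], [0.6592, 0.089]]
```

Call:
step_arm(
  increments=[
    {"claw":0.3,"tx":0.01,"ty":-0.01,"tz":0,"spin":7},
    {"claw":0.3,"tx":0.02,"ty":-0.02,"tz":0,"spin":14},
    {"claw":0.3,"tx":0.03,"ty":-0.03,"tz":0,"spin":21},
    {"claw":0.3,"tx":0.04,"ty":-0.04,"tz":0,"spin":28},
    {"claw":0.3,"tx":0.05,"ty":-0.05,"tz":0,"spin":35},
    {"claw":0.3,"tx":0.06,"ty":-0.053,"tz":0,"spin":42},
    {"claw":0.3,"tx":0.066,"ty":-0.053,"tz":0,"spin":49},
    {"claw":0.3,"tx":0.066,"ty":-0.053,"tz":0,"spin":56},
  ],
)

```text
time: 11.62
position: [0.5837, 0.1294, 0.2877]
tool_rot: [-3.052, -0.739, 0.005]
ft_force: [-0.4, -0.9, 0.8]
grip_width: 0.299
```

Call:
step_arm(
  increments=[
    {"claw":0.3,"tx":0,"ty":0,"tz":0,"spin":7},
    {"claw":0.3,"tx":0,"ty":0,"tz":0,"spin":14},
    {"claw":0.3,"tx":0,"ty":0,"tz":0,"spin":21},
    {"claw":0.3,"tx":0,"ty":0,"tz":0,"spin":28},
    {"claw":0.3,"tx":0,"ty":0,"tz":0,"spin":34},
    {"claw":0.3,"tx":0,"ty":0,"tz":0,"spin":34},
    {"claw":0.3,"tx":0,"ty":0,"tz":0,"spin":34},
  ],
)

```text
time: 12.2
position: [0.5843, 0.1274, 0.2881]
tool_rot: [3.136, -0.176, -0.004]
ft_force: [0.7, 0.2, 0.1]
grip_width: 0.299
```

Clear of everything. Descend and press gently. From the earlier rail contact, seating is expected at tx ≈ 0.0215.

Call:
step_arm(
  increments=[
    {"claw":0.3,"tx":0,"ty":0,"tz":0.035,"spin":0},
    {"claw":0.3,"tx":0,"ty":0,"tz":0.07,"spin":0},
    {"claw":0.3,"tx":0,"ty":0,"tz":0.097,"spin":0},
    {"claw":0.3,"tx":0,"ty":0,"tz":0.097,"spin":0},
    {"claw":0.3,"tx":0.007,"ty":0,"tz":0.097,"spin":0},
    {"claw":0.3,"tx":0.013,"ty":0,"tz":0.097,"spin":0},
    {"claw":0.3,"tx":0.016,"ty":0,"tz":0.097,"spin":0},
    {"claw":0.3,"tx":0.018,"ty":0,"tz":0.097,"spin":0},
  ],
)

```text
time: 12.87
position: [0.6039, 0.1254, 0.1949]
tool_rot: [-3.136, 0.181, -0.003]
ft_force: [-4.6, -0.2, 3.3]
grip_width: 0.299
```

Call:
step_arm(
  increments=[
    {"claw":0.3,"tx":0.001,"ty":0,"tz":0,"spin":0},
    {"claw":0.3,"tx":0.002,"ty":0,"tz":0,"spin":0},
    {"claw":0.3,"tx":0.003,"ty":0,"tz":0,"spin":0},
    {"claw":0.3,"tx":0.004,"ty":0,"tz":0,"spin":0},
    {"claw":0.3,"tx":0.004,"ty":0,"tz":0,"spin":0},
  ],
)

```text
time: 13.28
position: [0.6051, 0.1256, 0.1931]
tool_rot: [3.136, -0.18, -0.008]
ft_force: [-9.1, 0.5, 7.5]
grip_width: 0.3
```

Call:
step_arm(
  increments=[
    {"claw":0.3,"tx":0.001,"ty":0,"tz":0,"spin":0},
    {"claw":0.3,"tx":0.002,"ty":0,"tz":0,"spin":0},
    {"claw":0.3,"tx":0.003,"ty":0,"tz":0,"spin":0},
    {"claw":0.3,"tx":0.003,"ty":0,"tz":0,"spin":0},
  ],
)

```text
time: 13.62
position: [0.6071, 0.1254, 0.1931]
tool_rot: [3.136, -0.179, -0.013]
ft_force: [-11.7, 0.3, 10.3]
grip_width: 0.3
```

Call:
step_arm(
  increments=[
    {"claw":0.3,"tx":0.001,"ty":0,"tz":0,"spin":0},
    {"claw":0.3,"tx":0.002,"ty":0,"tz":0,"spin":0},
    {"claw":0.3,"tx":0.002,"ty":0,"tz":0,"spin":0},
    {"claw":0.3,"tx":0.002,"ty":0,"tz":0,"spin":0},
  ],
)

```text
time: 13.95
position: [0.6079, 0.1254, 0.193]
tool_rot: [3.135, -0.178, -0.019]
ft_force: [-17.5, -0.3, 12.8]
grip_width: 0.302
```

Stalled at 17 N, seated on the rail. Retract and check.

Call:
step_arm(
  increments=[
    {"claw":0.3,"tx":-0.008,"ty":0,"tz":0,"spin":0},
    {"claw":0.3,"tx":-0.02,"ty":0,"tz":0,"spin":0},
    {"claw":0.3,"tx":-0.03,"ty":0,"tz":0,"spin":0},
    {"claw":0.3,"tx":-0.03,"ty":0,"tz":-0.03,"spin":0},
    {"claw":0.3,"tx":-0.03,"ty":0,"tz":-0.07,"spin":0},
    {"claw":0.3,"tx":-0.03,"ty":0,"tz":-0.1,"spin":0},
    {"claw":0.3,"tx":-0.03,"ty":0,"tz":-0.1,"spin":0},
    {"claw":0.3,"tx":-0.03,"ty":0,"tz":-0.1,"spin":0},
  ],
)

```text
time: 14.62
position: [0.5829, 0.1279, 0.2958]
tool_rot: [-3.135, 0.181, -0.011]
ft_force: [-0.7, -0.1, -0.9]
grip_width: 0.304
```

```bash
python3 - <<'E'
from h import *
p=imaging.camera_params('wrist');im=imaging.get_image('wrist');s=get_state()
print(s['time'],s['position'],s['ft_force'])
t=[topdown('wrist',im,p,.60,.70,.07,.19,z,3300) for z in(.025,.015)]
cv2.imwrite('pics/w6.png',np.hstack(t)) if 0 else cv2.imwrite('pics/w6.png',cv2.resize(np.hstack(t),(792,330)))
E
```

```text
14.6667 [0.58202402 0.12775078 0.29368646] [ 0.45325084 -0.5984032  -0.90552392]
```

View pics/w6.png

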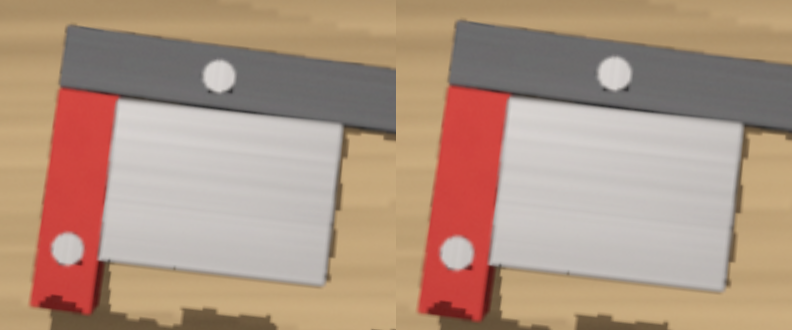

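The sliver is gone. The block's edge meets the rail with no visible gap, and its end meets the red stop: block corners in the left panel are (118,98), (342,124), (322,285) and (100,260). Measured gaps are about 0.6 mm to the rail and about 1.5 mm to the red stop, with angles within 1°. The arm is clear, so I'm handing in.

```bash
python3 -c "
from bench import workorder
print(workorder.close_job())"
```

```text
the job is handed in; nothing more can be done
None
```

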